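# Shut the second-hand tool case and shelve it standing

## Robot

A 6-joint arm with a two-finger parallel gripper is mounted at the origin on the work surface. World frame = base frame: x ahead of the robot, y to its left, z up, the work surface at z = 0. Lengths are in m, angles in rad, forces in N, time in s.
With the tool pointing down it reaches from about 0.4 to 0.825 m from the base axis. Payload 7 kg.
Tool frame: the origin (TCP) lies between the finger pads; the fingertips stand 8 mm ahead of it and the grasp point (between the pads) lies 11 mm behind it (arm.finger_overhang is the distance from the TCP to the fingertips, in m); z points along the fingers, y is the line along which they close (so a half turn about z gives the same grasp; the last joint's range is limited). The gripper opens to 88 mm and grips with 3 to 60 N. Pads are 19 mm wide; open, the fingers measure 130 mm over their backs; the gripper's body (78 mm by 193 mm) begins 47 mm behind the grasp point.
Start: joints at [-0.943, 0.359, 0.012, 0, -1.224, -0.288], TCP at [0.225, -0.636, 0.235] pointing down, gripper open.
Joint ranges: [-3.07, 3.07], [-1.43, 2.12], [-1.02, 1.25], [-3.03, 1.67], [-3.05, -0], [-3.03, 3.03]. Speed limits (rad/s): [2.39, 2.39, 3.01, 3.14, 3.14, 3.14].

## Interface

Orientations are given as [roll, pitch, yaw] about the fixed x, y, z axes, in that order (R = Rz(yaw) Ry(pitch) Rx(roll)).
In Python, from station import arm gives the robot as it stands.
- The arm moves only by the tool move_arm, never from a script. Its argument "rows" is text: rows parted by semicolons, each of 7 numbers parted by spaces: the turn, a rotation vector about the tool's x, y, z in degrees, then the shift along the tool's x, y, z in m, then the finger opening in m, from 0 to 0.0876. A call has 1 to 8 rows; each row shifts and turns the commanded pose from where the row before left it, along the tool's axes as they then stand; what a row does not reach is not made up. A row lasts 1/8 s, in which the tool goes at most 62.5 mm and 10.7 degrees, less where a joint would pass 70% of its speed; a pose out of reach is approached as far as the arm can. A call is refused whole if a number of a shift passes 0.0625 or a number of a turn 10.7, either way. A call with a gripper value outside its range is refused whole. The fingers move at their own pace and stop on an object; "squeeze" is the grip in N (left out, the last holds). Time passes only in rows, so rows that do not move let the fingers close. It gives the time, the measured TCP pose, the force, the opening and the grip force at its end, in the units of the state.
- arm.get_state(): the state, without advancing time (a new reading comes with each control period).
- arm.grab_frame(name): name is "scene" or "top" or "wrist"; returns (picture, depth): 420x560x3 uint8, blue, green, red; 420x560 float32, m along the optical axis (not along the pixel's ray), 0 where there is no reading.
- arm.camera_model(name): a dict with "mtx" (3x3 intrinsics, pixels), "camera_from_world" (4x4, takes a point from world to camera coordinates); the wrist camera has in their place "mount" (4x4, takes a point from camera to tool coordinates, whose origin is the TCP and whose axes are the flange's). Camera axes: x right, y down, z forward; pixel columns grow to the right and rows downward; lengths in m; the calibration is good to about 2 mm. The wrist camera is an equidistant fisheye: a pixel r from the principal point sees the ray r / f radians off the axis. A picture is of the moment at which its call begins: read the wrist's pose just before it. camera_model takes no time and is no camera call.
- arm.job_done(): hands the job in; it is judged then, once.
The state is a dict: "t": time; "q": joint angles; "qd": joint speeds; "joint_efforts": joint torques, N m; "eef_pos": TCP position; "ee_rot": TCP orientation; "force": force on the tool from outside, world axes, zero at the start; "moment": the same for the moment, N m; "width": finger opening in m; "gripper_force": force on a finger pad.
Only numpy, scipy, OpenCV 4.12 (cv2) and the standard library are available. Lean on these libraries where they do the work, as an engineer would, in place of code of your own. Each camera call takes 0.05 s, during which the arm holds its last target. There are 200 camera calls.

## Task

Shut the open socket-set case where it lies on the bench, so that its two halves meet edge to edge all round. Then stand it upright, handle up, lengthwise near the middle of the gap on the shelf board between the concrete block and the storage box: set it down gently, square on its feet and wholly on the board, and let go. Leave the mug, tumbler, dish and lantern where they are.

Things in the scene. Friction and masses are not known exactly. Their poses are not given: they have to be found in the camera images.
- case: Loose black plastic socket-set case lying open on its back, a shallow bottom shell and an equal lid. Shut: 200 mm long (y), 120 mm handle side to hinge side (x), 56 mm thick (z, bottom to lid, up as it lies). Origin: centre of the shut case, on the plane where the halves meet, 28 mm above the bench. 0.5 to 0.8 kg, mostly in the bottom half. Either side may face the block.
- handle (a point): Middle of the case's carrying handle: round black bar 16 mm thick, 90 mm of it straight along the case's y, 110 mm from the case's origin in -x, 28 mm above the bench as it lies; 42 mm free between bar and front wall. Rigid with the bottom half; a round bar, so the case can turn about it between the fingers. Axes as the case's.
- case_hinge (a point): Middle of the hinge line (along the case's y), 60 mm from the origin in +x, 28 mm above the bench. Axes as the case's. Four moulded feet, two per half, at y = +-72 mm, stand 4 mm proud of this side over nearly the whole 56 mm thickness; standing on them (case x straight down) the origin is 64 mm and the handle 174 mm above the support.
- lid_edge (a point): Middle of the lid's free edge: 120 mm from the hinge line, half-way through the lid shell's 28 mm depth (4 mm walls, open towards the case). Turns with the lid: x points from this edge to the hinge side, z out of the lid's outer face.
- lid (a joint): Opening angle of the lid, rad: 0 shut (the halves meet, a hard stop), 1.57 upright, stop at 1.95. The hinge is stiff (about 0.12 N m), so that the lid stays where it is left and must be pressed down the last bit; there is no separate latch.
- shelf_corner: Fixed brown wooden board, 18 mm thick, with a gap to stand things in. Origin: centre of the gap on the board's top. The gap is 86 mm wide (y) and open at both ends of x; on its +y side a hollow grey concrete block, on its -y side a white storage box with grey lid, both 200 mm long (x) and 100 mm tall above the board. The board reaches 130 mm either way in x. z up.
- mug: White mug with handle, 82 mm across, 95 mm tall; origin under its centre. Leave alone.
- tumbler: Clear glass tumbler, 72 mm across, 100 mm tall; origin under its centre. Leave alone.
- dish: Terracotta dish, 130 mm across, 45 mm tall; origin under its centre. Leave alone.
- lantern: White candle lantern, 92 mm across, 180 mm tall with its bail; origin under its centre. Leave alone.

How it is judged:
By the outcome, as a careful person would: the job done as asked, in the order asked, and still so for the second after the job is handed in, with the robot touching nothing.
It also fails if it takes over 67 s, if anything falls off the work surface, if the arm or the gripper's body presses on something with over 40 N, if the wrist force passes 120 N, or if a joint passes its speed limit or range.

## Working session

There is one attempt and no reset: what is moved stays moved. The work goes in short steps, Python scripts to look and compute and a tool call to move; the robot and the scene stay as the last step left them, time stands still between calls to the robot, and variables do not carry over. Pictures are saved under pics/ and viewed, at most 10 in all, crops included, and the job is handed in when it is done.

Besides the shell and the picture viewer there is one more tool, called after "Emit:" as name(argument=value, ...), one argument or row to a line, values as JSON. move_arm: Moves the arm, as the interface text tells. Its arguments: {"type":"object","properties":{"rows":{"type":"string"},"squeeze":{"type":"number"}},"required":["rows"]}

```bash
ls; mkdir -p pics; cat > h.py <<'E'
import numpy as np, cv2
from station import arm
from scipy.spatial.transform import Rotation as R
def cloud(name):
    im,d=arm.grab_frame(name); c=arm.camera_model(name); K=c["mtx"]; T=np.linalg.inv(c["camera_from_world"])
    v,u=np.indices(d.shape); P=np.stack([(u-K[0][2])/K[0][0]*d,(v-K[1][2])/K[1][1]*d,d],-1)@T[:3,:3].T+T[:3,3]
    P[d==0]=np.nan
    return im,P
E
python3 - <<'E'
from h import *
a,P=cloud("scene"); b,Q=cloud("top"); np.save("P.npy",P);np.save("Q.npy",Q)
cv2.imwrite("pics/s1.png",a);cv2.imwrite("pics/t1.png",b)
print(arm.get_state())
E
```

```text
pics
{'t': 0.1, 'q': array([-9.42918403e-01,  3.59280020e-01,  1.11416455e-02, -3.06248707e-04,
       -1.22412806e+00, -2.88105059e-01]), 'qd': array([ 0.00037868, -0.00287623,  0.00159943,  0.00061432,  0.00231627,
       -0.00053715]), 'joint_efforts': array([-2.34384905e-03, -5.84161627e+01,  2.93747878e+01,  7.01560646e+00,
        1.01032850e-02, -6.46753597e-05]), 'eef_pos': array([ 0.22478497, -0.63600305,  0.23373574]), 'ee_rot': array([ 3.14010133e+00, -1.41701758e-04, -2.80192395e+00]), 'force': array([ 0.16422912,  0.07676325, -0.09353455]), 'moment': array([0.02520651, 0.04988817, 0.00110644]), 'gripper_force': 0.0, 'width': 0.08755945697024137}
```

View pics/s1.png

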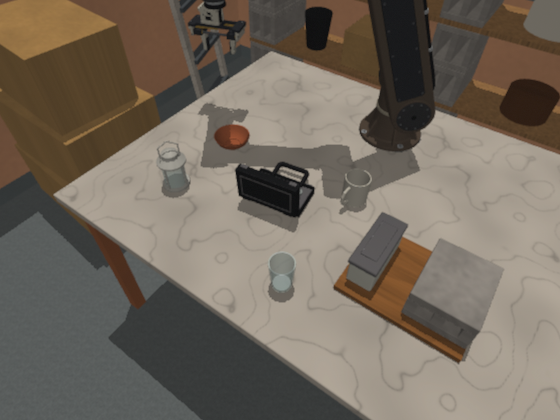

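View pics/t1.png

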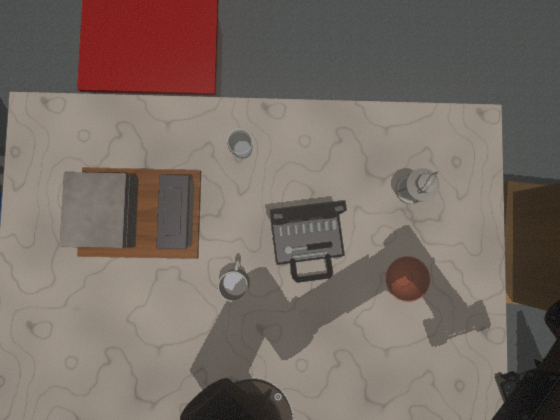

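The case is at about (308,235) in the top view. Its handle points towards the robot at (312,268) and the lid is roughly upright at (308,210). The gap is at (148,210), between the block and the box, with the mug at (233,282) and the tumbler at (240,143).

```bash
python3 - <<'E'
from h import *
Q=np.load("Q.npy");P=np.load("P.npy")
np.set_printoptions(precision=4,suppress=True)
for n,(u,v) in dict(hl=(295,270),hm=(312,279),hr=(329,275),lidL=(275,215),lidM=(308,211),lidR=(343,207),bl=(276,262),br=(342,256),boxlid=(174,212),boxlidr=(188,212),boxl=(161,180),block=(95,210),blockr=(124,210),gap=(148,210),gap2=(148,180),boardul=(140,171),mug=(234,283),tumb=(240,144),lant=(422,184),dish=(408,278)).items():
    print(n,Q[v,u])
# case points from both clouds
A=np.concatenate([Q.reshape(-1,3),P.reshape(-1,3)]); A=A[~np.isnan(A[:,0])]
c=Q[235,308][:2]
m=(np.hypot(*(A[:,:2]-c).T)<.2)&(A[:,2]>.006); C=A[m]
# highest: lid edge
for lo,hi in((.02,.04),(.04,.08),(.08,.12),(.12,.18)):
    S=C[(C[:,2]>lo)&(C[:,2]<hi)]; print(lo,len(S)); 
    if len(S)>5: r=cv2.minAreaRect(S[:,:2].astype(np.float32)); print(r, S[:,2].max())
# shelf
g=Q[210,148][:2]
for lo,hi in((.013,.023),(.108,.130)):
    S=A[(np.hypot(*(A[:,:2]-g).T)<.3)&(A[:,2]>lo)&(A[:,2]<hi)]
    print(lo,len(S),S[:,:2].min(0),S[:,:2].max(0))
S=A[(np.hypot(*(A[:,:2]-g).T)<.3)&(A[:,2]>.108)&(A[:,2]<.13)]
from scipy.cluster.vq import kmeans2
_,l=kmeans2(S[:,:2].astype(float),np.array([Q[210,174][:2],Q[210,95][:2]],float),minit="matrix")
for k in(0,1): print(cv2.minAreaRect(S[l==k][:,:2].astype(np.float32)))
E
```

```text
hl [ 0.4332 -0.1163  0.0326]
hm [ 0.409  -0.165   0.0376]
hr [ 0.4208 -0.2141  0.0346]
lidL [ 0.5833 -0.055   0.1484]
lidM [ 0.5956 -0.1408  0.1468]
lidR [ 0.6078 -0.2317  0.15  ]
bl [ 0.4547 -0.0613  0.0268]
br [ 0.4741 -0.2581 -0.0042]
boxlid [0.5877 0.2143 0.1152]
boxlidr [0.5901 0.183  0.0886]
boxl [0.6733 0.2531 0.1123]
block [0.5885 0.422  0.117 ]
blockr [0.59   0.3455 0.118 ]
gap [0.5979 0.315  0.0172]
gap2 [0.686  0.3186 0.0179]
boardul [0.7122 0.3432 0.0175]
mug [0.39   0.0601 0.0044]
tumb [0.8036 0.0539 0.0026]
lant [ 0.6744 -0.4435  0.1402]
dish [ 0.4134 -0.4527  0.0058]
0.02 2163
((0.508505642414093, -0.15341748297214508), (0.20889075100421906, 0.20188802480697632), 8.50487995147705) 0.039909993255717424
0.04 524
((0.514775276184082, -0.15224391222000122), (0.20033136010169983, 0.20069895684719086), 8.365970611572266) 0.07995480599511517
0.08 558
((0.5998520255088806, -0.14008422195911407), (0.03157363459467888, 0.20076270401477814), 8.414520263671875) 0.11993620115162618
0.12 1673
((0.6008325815200806, -0.14000102877616882), (0.03282183036208153, 0.20185430347919464), 8.450602531433105) 0.15606374661206313
0.013 7884 [0.3974 0.0651] [0.724  0.5136]
0.108 13789 [0.4904 0.1792] [0.6933 0.5121]
((0.5919731855392456, 0.2197820097208023), (0.20116488635540009, 0.08070047199726105), 0.2903883159160614)
((0.5917968153953552, 0.4283408522605896), (0.1679232269525528, 0.20279578864574432), 89.80331420898438)
```

Emit:
move_arm(
  rows="0 0 5.5 0 0 0 0; 0 0 5.5 0 0 0 0; 0 0 0 -0.035 0.031 0 0; 0 0 0 -0.035 0.031 0 0; 0 0 0 -0.035 0.031 0 0; 0 0 0 -0.035 0.031 0 0; 0 0 0 -0.035 0.031 0 0; 0 0 0 -0.035 0.031 0 0",
)

```text
t: 1.1
eef_pos: [0.4059, -0.4201, 0.2343]
ee_rot: [3.141, -0.0, -2.994]
force: [1.3, -0.5, 1.0]
width: 0.0132
gripper_force: 0.0
```

Emit:
move_arm(
  rows="0 0 0 -0.035 0.031 0 0; 0 0 0 -0.035 0.031 0 0; 0 0 0 -0.035 0.031 0 0; 0 0 0 -0.035 0.031 0 0; 0 0 0 -0.035 0.031 0 0; 0 0 0 -0.035 0.031 0 0; 0 0 0 -0.035 0.031 0 0; 0 0 0 -0.035 0.031 0 0",
)

```text
t: 2.1
eef_pos: [0.6463, -0.1336, 0.2342]
ee_rot: [3.141, -0.001, -2.994]
force: [0.2, -0.8, 0.2]
width: 0.0002
gripper_force: 0.0
```

```bash
cat >> h.py <<'E'
def to(x,y,z,yaw):
    "remaining turn (rotvec deg, tool axes) and shift in the tool axes after the turn"
    s=arm.get_state(); A=R.from_euler("xyz",s["ee_rot"]); B=R.from_euler("xyz",[180,0,yaw],degrees=True)
    print("pose",s["eef_pos"].round(4),np.degrees(s["ee_rot"]).round(2),"t",s["t"])
    print("turn",(A.inv()*B).as_rotvec(degrees=True).round(2),"shift",B.inv().apply(np.array([x,y,z])-s["eef_pos"]).round(4))
E
python3 -c "
from h import *
to(.649,-.133,.133,-171.55)"
```

```text
pose [ 0.6463 -0.1336  0.2342] [ 1.7999e+02 -4.0000e-02 -1.7153e+02] t 2.1
turn [ 0.01 -0.04  0.02] shift [-0.0027  0.0002  0.1012]
```

Emit:
move_arm(
  rows="0 0 0 0 0 0.033 0; 0 0 0 0 0 0.033 0; 0 0 0 0 0 0.032 0; 0 0 0 0.012 0 0 0; 0 0 0 0.013 0 0 0; 0 0 0 0.013 0 -0.002 0; 0 0 0 0.014 0 -0.002 0; 0 0 0 0.013 0 0.001 0",
)

```text
t: 3.1
eef_pos: [0.5811, -0.1447, 0.141]
ee_rot: [-3.141, 0.003, -2.994]
force: [0.9, 0.2, 2.0]
width: 0.0006
gripper_force: 0.8
```

Emit:
move_arm(
  rows="0 0 0 0.014 0 0.002 0; 0 0 0 0.013 0 0.005 0; 0 0 0 0.012 0 0.005 0; 0 0 0 0.011 0 0.008 0; 0 0 0 0.011 0 0.008 0; 0 0 0 0.008 0 0.010 0; 0 0 0 0.008 0 0.011 0; 0 0 0 0.004 0 0.008 0",
)

```text
t: 4.1
eef_pos: [0.5004, -0.1565, 0.0815]
ee_rot: [3.141, -0.001, -2.994]
force: [-1.3, 0.4, 1.1]
width: 0.0008
gripper_force: 0.3
```

Emit:
move_arm(
  rows="0 0 0 0.003 0 0.006 0; 0 0 0 0.002 0 0.006 0; 0 0 0 0.002 0 0.004 0; 0 0 0 0 0 0.002 0; 0 0 0 0 0 0.001 0; 0 0 0 0 0 0 0",
)

```text
t: 4.85
eef_pos: [0.4943, -0.1575, 0.0642]
ee_rot: [-3.141, -0.0, -2.993]
force: [-3.5, 1.8, 8.2]
width: 0.0005
gripper_force: 3.9
```

Emit:
move_arm(
  rows="0 0 0 0 0 0.001 0; 0 0 0 0 0 0.001 0; 0 0 0 0 0 0 0",
)

```text
t: 5.22
eef_pos: [0.4944, -0.1575, 0.064]
ee_rot: [-3.141, 0.001, -2.993]
force: [-9.0, 4.0, 26.7]
width: 0.0003
gripper_force: 13.6
```

Emit:
move_arm(
  rows="0 0 0 0 0 -0.04 0; 0 0 0 0 0 -0.05 0; 0 0 -10 0.02 0 -0.05 0.04; 0 0 -10 0 0 0 0.04; 0 0 -10 0 0 0 0.04; 0 0 -10 0 0 0 0.04; 0 0 -10 0 0 0 0.04; 0 0 -10 0 0 0 0.04",
)

```text
t: 6.22
eef_pos: [0.4747, -0.1604, 0.2017]
ee_rot: [-3.141, 0.0, -1.941]
force: [0.2, -0.4, 0.6]
width: 0.0397
gripper_force: 0.0
```

Emit:
move_arm(
  rows="0 0 -10 0 0 0 0.04; 0 0 -10 0 0 0 0.04; 0 0 -10 0 0 0 0.04; 0 0 0 0 -0.025 0 0.04; 0 0 0 0 -0.025 0 0.04; 0 0 0 0 0 0 0.04",
)

```text
t: 6.98
eef_pos: [0.5253, -0.1528, 0.2012]
ee_rot: [3.142, -0.0, -1.423]
force: [-0.4, 0.6, -0.7]
width: 0.0399
gripper_force: 0.0
```

```bash
python3 - <<'E'
from h import *
to(.4167,-.167,.019,-81.55)
a,P=cloud("scene"); b,Q=cloud("top"); w,_=arm.grab_frame("wrist")
cv2.imwrite("pics/sc.png",np.hstack([cv2.resize(a[130:250,200:340],(400,343)),cv2.resize(w,(400,300))[:,:] if 0 else cv2.resize(w,(457,343))[:, :400]]))
A=np.concatenate([Q.reshape(-1,3),P.reshape(-1,3)]); A=A[~np.isnan(A[:,0])]
c=np.array([.5255,-.151]); d=A[:,:2]-c; t=np.radians(8.45)
X=d@[np.cos(t),np.sin(t)];Y=d@[-np.sin(t),np.cos(t)]
for lo,hi in((.015,.075),(.05,.075)):
    S=A[(abs(X)<.15)&(abs(Y)<.13)&(A[:,2]>lo)&(A[:,2]<hi)]; print(len(S),cv2.minAreaRect(S[:,:2].astype(np.float32)))
H=(X<-.095)&(X>-.13)&(abs(Y)<.035)&(A[:,2]>.02)&(A[:,2]<.06)
print("bar",H.sum(),np.median(A[H],0),np.percentile(X[H],[5,50,95]))
T=(abs(Y)<.1)&(A[:,2]>.04)&(A[:,2]<.09)
for x in(-.05,-.03,0,.03,.05):
    m=T&(abs(X-x)<.008); print(x,m.sum(),np.median(A[m,2]) if m.any() else None)
E
```

```text
pose [ 0.5253 -0.1528  0.2012] [ 1.80e+02 -1.00e-02 -8.15e+01] t 6.975
turn [ 0.   -0.01  0.05] shift [-0.0019  0.1095  0.1822]
2532 ((0.49721813201904297, -0.15524889528751373), (0.1849283128976822, 0.20187626779079437), 8.721668243408203)
1724 ((0.5232408046722412, -0.15121525526046753), (0.13023307919502258, 0.20171058177947998), 9.01534652709961)
bar 122 [ 0.41587925 -0.15443643  0.03228067] [-0.11927309 -0.10989085 -0.10459842]
-0.05 207 0.05476221100428358
-0.03 220 0.05429887569369274
0 224 0.05422801379181508
0.03 232 0.054557546584606764
0.05 342 0.05359217933159999
```

View pics/sc.png

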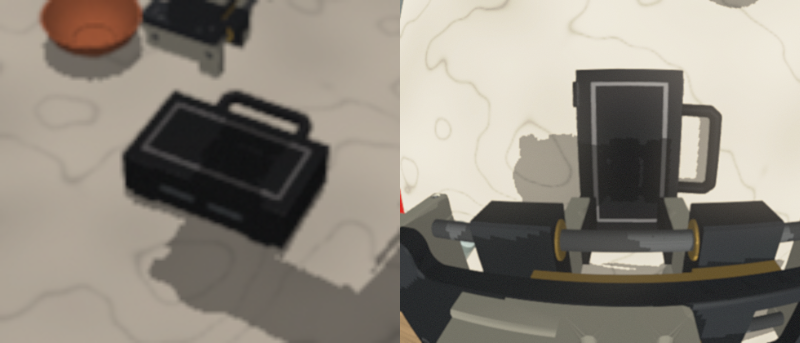

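The left half shows the case shut flat, unmoved, with its handle clear; the wrist view on the right agrees (case at about (630,145), handle at (705,150)). Next I move over the bar and descend.

Emit:
move_arm(
  rows="0 0 0 -0.002 0.04 0 0.04; 0 0 0 0 0.04 0 0.04; 0 0 0 0 0.03 0 0.04; 0 0 0 0 0 0.04 0.04; 0 0 0 0 0 0.05 0.04; 0 0 0 0 0 0.03 0.04; 0 0 0 0 0 0 0.04",
)

```text
t: 8.0
eef_pos: [0.4128, -0.1674, 0.0802]
ee_rot: [3.137, 0.001, -1.423]
force: [0.2, -0.9, -0.3]
width: 0.0398
gripper_force: 0.0
```

```bash
python3 - <<'E'
from h import *
to(.4167,-.167,.019,-81.55)
w,_=arm.grab_frame("wrist"); cv2.imwrite("pics/w2.png",w)
E
```

```text
pose [ 0.4128 -0.1674  0.0802] [ 1.7976e+02  3.0000e-02 -8.1550e+01] t 8.0
turn [ 0.24  0.03 -0.  ] shift [ 0.0001 -0.0039  0.0612]
```

View pics/w2.png

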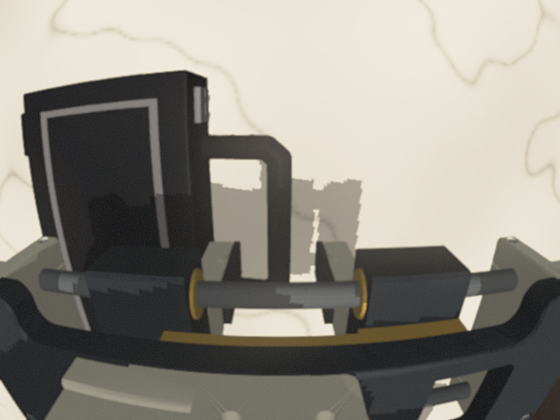

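The bar, at column 280, sits centred between the fingers (238 to 318), so I descend from here.

Emit:
move_arm(
  rows="0 0 0 0 -0.001 0.025 0.04; 0 0 0 0 0 0.02 0.04; 0 0 0 0 0 0.013 0.04; 0 0 0 0 0 0.003 0.04; 0 0 0 0 0 0 0.04",
)

```text
t: 8.68
eef_pos: [0.4164, -0.1672, 0.0212]
ee_rot: [-3.141, -0.0, -1.423]
force: [0.3, -0.3, 0.2]
width: 0.04
gripper_force: 0.0
```

Emit:
move_arm(
  rows="0 0 0 0 0 0 0.0; 0 0 0 0 0 0 0; 0 0 0 0 0 0 0; 0 0 0 0 0 0 0; 0 0 0 0 0 0 0",
  squeeze=15,
)

```text
t: 9.3
eef_pos: [0.4139, -0.1673, 0.0205]
ee_rot: [3.138, 0.0, -1.424]
force: [-4.8, 0.1, 5.7]
width: 0.016
gripper_force: 15.0
```

Emit:
move_arm(
  rows="0 0 0 0 -0.003 -0.015 0; 0 0 0 0 -0.0045 -0.015 0; 0 0 0 0 -0.006 -0.014 0; 0 0 0 0 -0.0065 -0.014 0; 0 0 0 0 -0.008 -0.013 0; 0 0 0 0 -0.009 -0.0125 0; 0 0 0 0 -0.0105 -0.011 0; 0 0 0 0 -0.011 -0.011 0",
  squeeze=18,
)

```text
t: 10.3
eef_pos: [0.4741, -0.1585, 0.1266]
ee_rot: [3.141, 0.0, -1.423]
force: [-2.4, 0.1, -0.9]
width: 0.0153
gripper_force: 18.0
```

Emit:
move_arm(
  rows="0 0 0 0 -0.012 -0.009 0; 0 0 0 0 -0.013 -0.009 0; 0 0 0 0 -0.0135 -0.007 0; 0 0 0 0 -0.014 -0.0065 0; 0 0 0 0 -0.0145 -0.0045 0; 0 0 0 0 -0.015 -0.004 0; 0 0 0 0 -0.015 -0.002 0; 0 0 0 0 -0.015 -0.001 0",
)

```text
t: 11.3
eef_pos: [0.5872, -0.1419, 0.1706]
ee_rot: [-3.138, -0.001, -1.422]
force: [-0.8, -0.3, 2.9]
width: 0.015
gripper_force: 18.0
```

Emit:
move_arm(
  rows="0 0 0 0 -0.015 0 0; 0 0 0 0 -0.012 -0.002 0; 0 0 0 0 0 -0.01 0; 0 0 0 0 0 -0.015 0; 0 0 0 0 0 -0.015 0; 0 0 0 0 0 0 0",
)

```text
t: 12.05
eef_pos: [0.6121, -0.1381, 0.2135]
ee_rot: [-3.138, -0.001, -1.423]
force: [0.6, -0.1, -7.0]
width: 0.015
gripper_force: 18.0
```

```bash
python3 - <<'E'
from h import *
to(.592,.302,.35,0)
a,_=cloud("scene"); w,_=arm.grab_frame("wrist")
cv2.imwrite("pics/s3.png",np.hstack([cv2.resize(a[90:270,190:370],(400,400)),cv2.resize(w,(533,400))[:,66:466]]))
E
```

```text
pose [ 0.6121 -0.1381  0.2135] [-1.7977e+02 -3.0000e-02 -8.1530e+01] t 12.05
turn [ -0.17  -0.19 -81.53] shift [-0.0201 -0.4401 -0.1365]
```

View pics/s3.png

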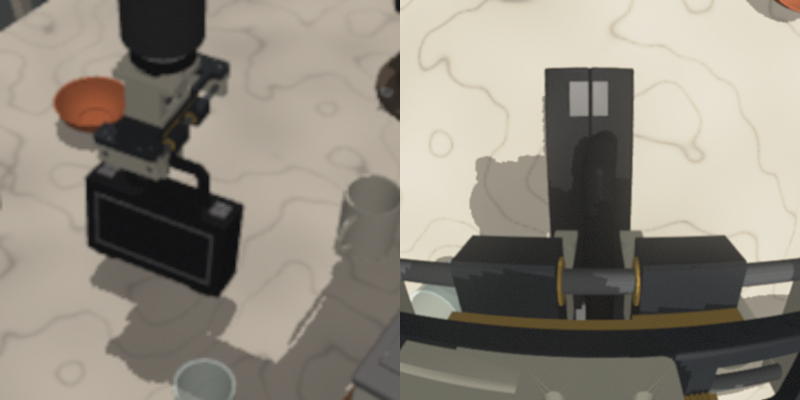

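The case hangs straight from the bar, shut, with its seam closed at column 590 of the right half. Next I raise it while turning it.

Emit:
move_arm(
  rows="0 0 -3 0 0 -0.01 0; 0 0 -5 0 0 -0.015 0; 0 0 -6 0 0 -0.018 0; 0 0 -6 0 0 -0.02 0; 0 0 -6 0 0 -0.02 0; 0 0 -6 0 0 -0.018 0; 0 0 -6 0 0 -0.012 0; 0 0 -6 0 0 -0.005 0",
  squeeze=20,
)

```text
t: 13.15
eef_pos: [0.6111, -0.138, 0.3292]
ee_rot: [-3.141, 0.0, -0.652]
force: [-0.8, 0.4, -6.1]
width: 0.0151
gripper_force: 20.0
```

Emit:
move_arm(
  rows="0 0 -6 0 0 0 0; 0 0 -6 0 0 0 0; 0 0 -6 0 0 0 0; 0 0 -6 0 0 0 0; 0 0 -6 0 0 0 0; 0 0 -5 0 0 0 0; 0 0 -2.5 0 0 0 0; 0 0 0 0 0 0 0",
)

```text
t: 14.15
eef_pos: [0.6109, -0.138, 0.3283]
ee_rot: [-3.141, 0.001, -0.001]
force: [0.9, -0.5, -6.0]
width: 0.0156
gripper_force: 20.0
```

```bash
python3 - <<'E'
from h import *
to(.592,.302,.33,0)
E
```

```text
pose [ 0.6109 -0.138   0.3283] [-1.7998e+02  7.0000e-02 -6.0000e-02] t 14.15
turn [-0.02  0.07 -0.06] shift [-0.0189 -0.44   -0.0017]
```

Emit:
move_arm(
  rows="0 0 0 0 -0.005 0 0; 0 0 0 -0.001 -0.01 0 0; 0 0 0 -0.001 -0.015 0 0; 0 0 0 -0.001 -0.02 0 0; 0 0 0 -0.001 -0.02 0 0; 0 0 0 -0.001 -0.02 0 0; 0 0 0 -0.001 -0.02 0 0; 0 0 0 -0.001 -0.02 0 0",
)

```text
t: 15.15
eef_pos: [0.6042, -0.0066, 0.3291]
ee_rot: [-3.142, -0.0, -0.0]
force: [0.4, 0.2, -6.0]
width: 0.0154
gripper_force: 20.0
```

Emit:
move_arm(
  rows="0 0 0 -0.001 -0.02 0 0; 0 0 0 -0.001 -0.02 0 0; 0 0 0 -0.001 -0.02 0 0; 0 0 0 -0.001 -0.02 0 0; 0 0 0 -0.001 -0.02 0 0; 0 0 0 -0.001 -0.02 0 0; 0 0 0 -0.001 -0.02 0 0; 0 0 0 -0.001 -0.02 0 0",
)

```text
t: 16.15
eef_pos: [0.5964, 0.1533, 0.329]
ee_rot: [3.142, 0.0, -0.001]
force: [0.0, 0.4, -5.8]
width: 0.0155
gripper_force: 20.0
```

Emit:
move_arm(
  rows="0 0 0 -0.001 -0.02 0 0; 0 0 0 -0.001 -0.02 0 0; 0 0 0 -0.001 -0.02 0 0; 0 0 0 -0.001 -0.02 0 0; 0 0 0 0 -0.02 0 0; 0 0 0 0 -0.02 0 0; 0 0 0 0 -0.015 0 0; 0 0 0 0 -0.008 0 0",
)

```text
t: 17.15
eef_pos: [0.5925, 0.2961, 0.3288]
ee_rot: [3.141, 0.0, -0.0]
force: [0.2, -0.0, -6.1]
width: 0.0155
gripper_force: 20.0
```

Emit:
move_arm(
  rows="0 0 0 0 -0.004 0 0; 0 0 0 0 -0.003 0 0; 0 0 0 0 0 0 0; 0 0 0 0 0 0 0; 0 0 0 0 0 0 0; 0 0 0 0 0 0 0",
)

```text
t: 17.9
eef_pos: [0.5925, 0.3018, 0.3291]
ee_rot: [-3.142, -0.0, -0.001]
force: [0.8, 0.0, -6.4]
width: 0.0153
gripper_force: 20.0
```

```bash
python3 - <<'E'
from h import *
np.set_printoptions(precision=4,suppress=True)
to(.592,.302,.33,0)
a,P=cloud("scene"); b,Q=cloud("top"); w,_=arm.grab_frame("wrist")
cv2.imwrite("pics/s4.png",np.hstack([cv2.resize(a[130:350,310:530],(400,400)),cv2.resize(w,(533,400))[:,66:466]]))
e=arm.get_state()["eef_pos"]
for n,M in(("scene",P),("top",Q)):
    A=M.reshape(-1,3);A=A[~np.isnan(A[:,0])]
    m=(abs(A[:,0]-e[0])<.13)&(abs(A[:,1]-e[1])<.06)&(A[:,2]<.31)&(A[:,2]>.128)
    if m.sum()<5: continue
    S=A[m];print(n,m.sum(),S.min(0),S.max(0))
    for lo,hi in((.14,.18),(.18,.22),(.22,.26),(.26,.31)):
        k=(S[:,2]>lo)&(S[:,2]<hi)
        if k.sum()>5:print(lo,k.sum(),np.percentile(S[k],2,0),np.percentile(S[k],98,0))
    k=S[(S[:,2]<.28)];print(cv2.minAreaRect(k[:,:2].astype(np.float32)))
E
```

```text
pose [0.5925 0.3018 0.3291] [-180.     -0.     -0.04] t 17.9
turn [-0.   -0.   -0.04] shift [-0.0005 -0.0002 -0.0009]
scene 2475 [0.4956 0.2797 0.1621] [0.6966 0.3483 0.31  ]
0.14 139 [0.5132 0.2934 0.1641] [0.6948 0.348  0.1796]
0.18 446 [0.5133 0.2908 0.1816] [0.6955 0.3467 0.2196]
0.22 469 [0.5114 0.2864 0.2214] [0.6957 0.3422 0.2592]
0.26 1421 [0.5238 0.2813 0.2635] [0.6949 0.3377 0.2984]
((0.5960999727249146, 0.31397193670272827), (0.20091935992240906, 0.06839771568775177), 0.08390816301107407)
top 1740 [0.4937 0.2793 0.159 ] [0.6937 0.3373 0.3097]
0.14 64 [0.4952 0.2907 0.1612] [0.6888 0.2934 0.1796]
0.18 164 [0.4962 0.2865 0.1818] [0.6908 0.2908 0.219 ]
0.22 196 [0.4958 0.2823 0.2204] [0.6907 0.287  0.2591]
0.26 1316 [0.4953 0.2803 0.2645] [0.6909 0.3343 0.3018]
((0.5936755537986755, 0.28697118163108826), (0.19999480247497559, 0.01393034216016531), 0.12447356432676315)
```

View pics/s4.png

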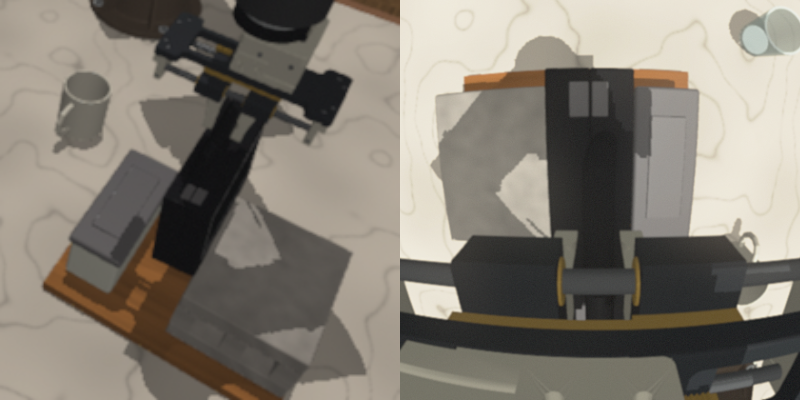

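The case clears both neighbours but hangs about 6° tilted, its foot off towards the block (left of the gap in the wrist view, at (590,110)). I tighten the grip and tilt the tool by -6° about x to straighten it.

Emit:
move_arm(
  rows="0 0 0 0 0 0 0; 0 0 0 0 0 0 0; -1 0 0 0 0 0 0; -1 0 0 0 0 0 0; -1.5 0 0 0 0 0 0; -1.5 0 0 0 0 0 0; -1 0 0 0 0 0 0; 0 0 0 0 0 0 0",
  squeeze=45,
)

```text
t: 19.05
eef_pos: [0.5924, 0.3024, 0.3286]
ee_rot: [3.036, 0.0, 0.0]
force: [-0.1, 0.7, -6.3]
width: 0.0144
gripper_force: 45.0
```

```bash
cat > tilt.py <<'E'
from h import *
np.set_printoptions(precision=4,suppress=True)
s=arm.get_state(); e=s["eef_pos"]; print(e,np.degrees(s["ee_rot"]),s["t"])
for n in("scene","top"):
    A=cloud(n)[1].reshape(-1,3);A=A[~np.isnan(A[:,0])]
    z=e[2]-.06  # just under the case's handle side
    S=A[(abs(A[:,0]-e[0])<.085)&(abs(A[:,1]-e[1])<.06)&(A[:,2]<z)&(A[:,2]>max(.125,z-.13))]
    if len(S)<20: continue
    p=np.polyfit(S[:,2],S[:,1],1); r=S[:,1]-np.polyval(p,S[:,2]); k=abs(r)<2*np.median(abs(r))+1e-3
    p=np.polyfit(S[k,2],S[k,1],1); print(n,k.sum(),"slope deg",np.degrees(np.arctan(p[0])),"y at foot",np.polyval(p,S[:,2].min()),S.min(0),S.max(0))
E
python3 tilt.py
```

```text
[0.5924 0.3024 0.3286] [173.9607   0.0266   0.0035] 19.05
scene 128 slope deg -0.3249437938010599 y at foot 0.332587500864284 [0.5095 0.3316 0.1794] [0.6774 0.3333 0.2685]
top 913 slope deg -0.428151754484874 y at foot 0.2767859770435271 [0.5074 0.2737 0.1625] [0.6774 0.2786 0.2684]
```

Emit:
move_arm(
  rows="0 0 0 0 0.0025 0 0; 0 0 0 0 -0.0016 0.015 0; 0 0 0 0 -0.0021 0.02 0; 0 0 0 0 -0.0021 0.02 0; 0 0 0 0 -0.0021 0.02 0; 0 0 0 0 -0.0021 0.02 0; 0 0 0 0 -0.0016 0.015 0; 0 0 0 0 -0.001 0.01 0",
)

```text
t: 20.15
eef_pos: [0.5923, 0.2991, 0.2074]
ee_rot: [3.036, 0.001, -0.001]
force: [-0.9, 0.5, -5.3]
width: 0.0145
gripper_force: 45.0
```

```bash
python3 tilt.py
```

```text
[0.5923 0.2991 0.2074] [173.9596   0.0464  -0.0422] 20.15
scene 26 slope deg -1.6766321936647115 y at foot 0.32956736604618936 [0.5114 0.3287 0.1319] [0.6751 0.3297 0.1472]
top 75 slope deg -1.527159118231487 y at foot 0.2731057841525558 [0.5095 0.271  0.1255] [0.6758 0.3491 0.1471]
```

Emit:
move_arm(
  rows="0 0 0 0 -0.0005 0.005 0; 0 0 0 0 -0.0005 0.005 0; 0 0 0 0 -0.0004 0.004 0; 0 0 0 0 -0.0003 0.003 0; 0 0 0 0 -0.0002 0.002 0; 0 0 0 0 0 0 0",
)

```text
t: 21.0
eef_pos: [0.5925, 0.2993, 0.1894]
ee_rot: [3.037, 0.0, -0.001]
force: [-0.5, -0.2, -5.9]
width: 0.0145
gripper_force: 45.0
```

Emit:
move_arm(
  rows="0 0 0 0 -0.0001 0.001 0; 0 0 0 0 -0.0001 0.001 0; 0 0 0 0 -0.0001 0.001 0; 0 0 0 0 0 0 0",
)

```text
t: 21.5
eef_pos: [0.5925, 0.2994, 0.1868]
ee_rot: [3.037, -0.0, -0.0]
force: [-1.5, 0.6, -4.0]
width: 0.0146
gripper_force: 45.0
```

Emit:
move_arm(
  rows="0 0 0 0 -0.0001 0.001 0; 0 0 0 0 0 0 0",
)

```text
t: 21.75
eef_pos: [0.5926, 0.2997, 0.1866]
ee_rot: [3.038, -0.001, -0.0]
force: [-4.3, 1.3, 4.6]
width: 0.0146
gripper_force: 45.0
```

Emit:
move_arm(
  rows="0 0 0 0 -0.0001 0.001 0; 0 0 0 0 0 0 0",
)

```text
t: 22.0
eef_pos: [0.5927, 0.2999, 0.1866]
ee_rot: [3.038, -0.002, 0.0]
force: [-7.4, 2.5, 9.5]
width: 0.0152
gripper_force: 45.0
```

Emit:
move_arm(
  rows="0 0 0 0 0 -0.001 0; 0 0 0 0 0 0 0; 0 0 0 0 0 0 0; 0 0 0 0 0 0 0",
  squeeze=4,
)

```text
t: 22.5
eef_pos: [0.593, 0.2997, 0.1861]
ee_rot: [3.037, -0.001, -0.0]
force: [-3.2, 1.8, 5.9]
width: 0.0157
gripper_force: 4.0
```

```bash
python3 tilt.py
```

```text
[0.593  0.2997 0.1861] [174.0304  -0.0672  -0.0171] 22.5
```

Emit:
move_arm(
  rows="0 0 0 0 0 0 0.02; 0 0 0 0 0 0 0.025; 0 0 0 0 0 0 0.035; 0 0 0 0 0 0 0.045; 0 0 0 0 0 0 0.045; 0 0 0 0 0 0 0.045",
)

```text
t: 23.35
eef_pos: [0.5925, 0.2994, 0.1856]
ee_rot: [3.037, -0.0, -0.001]
force: [-0.5, 0.7, -0.2]
width: 0.0448
gripper_force: 0.0
```

Emit:
move_arm(
  rows="0 0 0 0 0 -0.01 0.045; 0 0 0 0 0 -0.02 0.045; 0 0 0 0 0 -0.03 0.045; 0 0 0 0 0 -0.04 0.045; 0 0 0 0 0 -0.04 0.045; 0 0 0 -0.06 0 0 0.045; 0 0 0 -0.06 0 0 0.045; 0 0 0 -0.06 0 0 0.045",
)

```text
t: 24.35
eef_pos: [0.411, 0.3139, 0.3255]
ee_rot: [3.038, -0.001, -0.001]
force: [-1.6, 1.7, -0.1]
width: 0.045
gripper_force: 0.0
```

```bash
python3 - <<'E'
from h import *
np.set_printoptions(precision=4,suppress=True)
a,P=cloud("scene"); b,Q=cloud("top")
cv2.imwrite("pics/s5.png",np.hstack([cv2.resize(a[130:350,310:530],(400,400)),cv2.resize(b[140:290,40:190],(400,400))]))
for n,M in(("scene",P),("top",Q)):
    A=M.reshape(-1,3);A=A[~np.isnan(A[:,0])]
    S=A[(abs(A[:,0]-.592)<.16)&(abs(A[:,1]-.302)<.05)&(A[:,2]>.121)&(A[:,2]<.21)]
    B=S[S[:,2]<.15]; print(n,len(S),S.min(0),S.max(0),cv2.minAreaRect(B[:,:2].astype(np.float32)))
    for lo,hi in((.121,.127),(.127,.133),(.133,.136),(.136,.145),(.18,.21)):
        k=S[(S[:,2]>lo)&(S[:,2]<hi)]
        if len(k)>5: print(lo,len(k),np.percentile(k,3,0),np.percentile(k,97,0))
print(arm.get_state()["t"])
E
```

```text
scene 1635 [0.4927 0.2737 0.121 ] [0.6968 0.3307 0.2021] ((0.5947786569595337, 0.30223390460014343), (0.056981075555086136, 0.20407231152057648), 89.98595428466797)
0.121 60 [0.5206 0.2786 0.1215] [0.6949 0.3307 0.1269]
0.127 40 [0.5315 0.2764 0.1271] [0.6952 0.3299 0.1328]
0.133 23 [0.6842 0.2749 0.1332] [0.695  0.3264 0.1357]
0.136 1102 [0.5031 0.2755 0.138 ] [0.6923 0.3289 0.1441]
0.18 276 [0.5475 0.2942 0.1838] [0.6525 0.3094 0.2007]
top 1872 [0.4936 0.2722 0.121 ] [0.6918 0.3512 0.2035] ((0.5927801132202148, 0.3116707503795624), (0.07900405675172806, 0.19834981858730316), 89.8244857788086)
0.121 80 [0.5078 0.2726 0.1211] [0.6852 0.3503 0.1267]
0.127 56 [0.4982 0.2729 0.1272] [0.6871 0.2756 0.1326]
0.133 30 [0.5144 0.2734 0.1333] [0.6727 0.2825 0.1359]
0.136 1085 [0.4966 0.2742 0.1383] [0.6886 0.3272 0.1447]
0.18 344 [0.5388 0.293  0.1841] [0.6475 0.3082 0.2023]
24.45
```

View pics/s5.png

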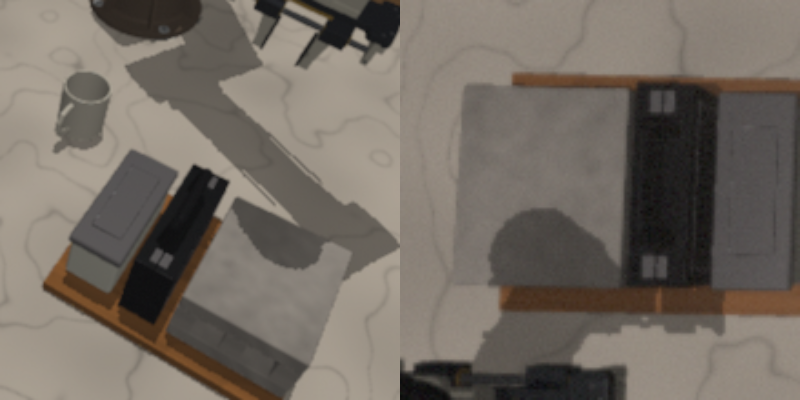

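The case stands level in the middle of the gap (case at (670,185) in the right half). Its top is at z 0.141, the handle top at 0.200, and it measures 56 mm thick, so it is still shut.

```bash
python3 -c "
from station import arm
print(arm.job_done())"
```

```text
the job is handed in; nothing more can be done
None
```

The case is shut and stands upright, handle up, in the middle of the gap on the shelf board; the gripper has let go and the job was handed in at about 24 s.

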